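# Put the stamp away under a touch-latched hatch

## Task

Free the push-latched hatch of the wooden desk box by pressing its lid in and letting go, stand the rubber stamp upright inside (lowered in, not dropped), then swing the lid shut and press it in again so that it stays latched flush. Press slowly, feel for the latch's firm stop and push no harder than that needs; leave the other things on the desk where they are.

Things in the scene. Friction and masses are not known exactly. Their poses are not given: they have to be found in the camera images.
- hatch_box: fixed dark-wood desk box with an inset lid on top, 150 (x) x 160 (y) x 112 (z) mm, walls 8 mm; origin at the centre of its underside on the desk, own x from the front wall (near the robot) to the hinged back wall, z up. Inside, a dark steel latch housing (own x -67 to -40 mm, y -18 to 18 mm, top 80 mm above the desk) stands at the middle of the front wall.
- compartment (a point): point on the box's cork-lined floor where the stamp should stand, 5 mm behind the box's centre, 16 mm above the desk; the free floor reaches from own x -45 to +62 mm and y -72 to +72 mm round this point, with 96 mm from floor to rim; axes as the box's.
- hinge_line (a point): middle of the lid's hinge axis, which runs along the box's y; 66 mm behind the box's centre, 108 mm above the desk; axes as the box's.
- hatch (a joint): lid angle, rad: 0 latched and flush with the box's walls, below 0 pressed in, 2.1 fully open (120 degrees, leaning back). Latched, pressed in to the latch's stop and let go, it is freed, and a damped spring (about 3 N at the front edge) throws it fully open within 3 s and keeps it there. Pushed shut, pressed in to the stop and let go, it comes back up to flush and stays latched.
- hatch_lid: the lid panel, dark wood, 130 mm from hinge to front edge, 140 mm wide, 8 mm thick, without any handle; origin on the hinge axis in the middle of the panel's thickness; at joint 0 its axes are the box's and it reaches along its own -x; z is its outer side. Fully open, its free edge stands 220 mm above the desk and 65 mm behind the hinge; swing it shut by pushing its outer side.
- press_spot (a point): centre of a flat 22 mm brass disc inlaid in the lid's outer face near its front edge, 119 mm from the hinge axis: where to press, slowly (15 mm/s or less); axes as the lid's. Short of the stop the lid yields at 3 to 5 N; at the stop the force climbs by about 15 N per mm: let go at about 7 to 10 N. Over 15 N on the lid breaks the latch.
- field_compass: loose brass pocket compass, 60 mm across, 16 mm thick, on the other side of the box; leave it.
- ink_bottle: loose square ink bottle, 47 x 46 x 56 mm; leave it standing.
- spectacle_case: loose leather spectacle case, 58 x 155 x 34 mm; leave it.
- eraser: loose rubber in a paper sleeve, 20 x 48 x 12 mm; leave it.
- latch (a point): the push-push latch, hidden in its housing (this point: middle of the housing's top). Its sprung stop lies 10 to 18 mm below flush at the press spot (lid angle -0.08 to -0.15); the depth differs at every start and is not measured, only felt. The latch switches only if the lid is pressed up to the stop, then let go.
- rubber_stamp: loose rubber stamp standing on the desk, 0.06 kg, 69 mm tall: a wooden foot 26 (x) x 54 (y) x 16 (z) mm with a dark turned handle up to 24 mm thick in its middle; origin at the centre of its underside, z up the handle. Grip the handle from above about 48 mm above its underside. Stands left or right of the box.
There are look-alikes about, which are no part of the job. Of the things that look like the rubber_stamp, take the one that is farthest to the robot's right at the start.

How it is judged:
By the outcome, as a careful person would: the job done as asked, in the order asked, and still so for the second after the job is handed in, with the robot touching nothing.
It also fails if it takes over 67 s, if anything falls off the work surface, if the arm or the gripper's body presses on something with over 40 N, if the wrist force passes 120 N, or if a joint passes its speed limit or range.

## Robot

A 6-joint arm with a two-finger parallel gripper is mounted at the origin on a cart in front of the work surface, level with it; the furniture and walls round the work are solid. World frame = base frame: x ahead of the robot, y to its left, z up, the work surface at z = 0. Lengths are in m, angles in rad, forces in N, time in s.
With the tool pointing down it reaches from about 0.25 to 0.85 m from the base axis. Payload 12.5 kg.
Tool frame: the origin (TCP) lies midway between the tips of the shut fingers; the grasp point (between the pads) lies 19 mm behind it (env.grip_depth is the distance from the TCP to the grasp point, in m); z points along the fingers, y is the line along which they close (so a half turn about z gives the same grasp; the last joint's range is limited). The gripper opens to 93 mm and grips with 3 to 60 N. Pads are 15 mm wide; open, the fingers measure 128 mm over their backs; the gripper's body (75 mm by 188 mm) begins 65 mm behind the grasp point.
Start: joints at [1.214, 0.351, 1.652, -0, 1.139, -0.085], TCP at [0.148, 0.53, 0.219] pointing down, gripper open.
Joint ranges: [-2.75, 2.75], [-0.79, 2.1], [0.01, 2.65], [-1.57, 4.71], [0.07, 3.14], [-2.87, 2.87]. Speed limits (rad/s): [2.22, 2.22, 2.79, 3.14, 3.14, 3.14].

## Interface

Orientations are given as a 3x3 rotation matrix whose columns are the frame's x, y, z axes.
In Python, from rig import env, camera gives the robot as it stands. The module is installed in compiled form; this text tells all that it offers.
- The arm moves only by the tool apply_moves, never from a script. Its argument "plan" is a list of rows, each a list of 3 entries, a list of its own where there are three numbers: the shift along the tool's x, y, z in cm, then the turn about the tool's z in rad, then the gripper command: -1 is shut, 1 is fully open, values between are in proportion. A call has 1 to 20 rows; each row shifts and turns the commanded pose from where the row before left it, along the tool's axes as they then stand; what a row does not reach is not made up. A row lasts 1/12 s, in which the tool goes at most 41.7 mm and 7.16 degrees, less where a joint would pass 70% of its speed; a pose out of reach is approached as far as the arm can. A call is refused whole if a number of a shift passes 4.17 or a number of a turn 0.125, either way. A call with a gripper value outside its range is refused whole. The fingers move at their own pace and stop on an object; "force" is the grip in N (left out, the last holds). Time passes only in rows, so rows that do not move let the fingers close. It gives the time, the measured TCP pose, the force, the opening and the grip force at its end, in the units of the state.
- env.get_obs(): the state, without advancing time (a new reading comes with each control period).
- camera(name): name is "scene" or "top" or "wrist"; returns a dict with "frame" (420x560x3 uint8, blue, green, red), "fov_y" (degrees; the focal length in pixels is half the picture's height over the tangent of half this angle, whatever the lens; pixels are square), "cx", "cy" (the principal point, pixels), "pose" (4x4, takes a point from camera to world coordinates). Camera axes: x right, y up, looking along -z (the intrinsics and any distortion apply to the point x, -y, -z); pixel columns grow to the right and rows downward; lengths in m; the calibration is good to about 2 mm. A picture is of the moment at which its call begins. There is no depth.
- env.job_done(): hands the job in; it is judged then, once.
The state is a dict: "time_s": time; "joint_positions": joint angles; "joint_velocities": joint speeds; "joint_torque": joint torques, N m; "position": TCP position; "ee_rot": TCP orientation; "wrist_force": force on the tool from outside, world axes, zero at the start; "moment": the same for the moment, N m; "width": finger opening in m; "grip_force": force on a finger pad.
Only numpy, scipy, OpenCV 4.12 (cv2) and the standard library are available. Lean on these libraries where they do the work, as an engineer would, in place of code of your own. Each camera call takes 0.05 s, during which the arm holds its last target. There are 200 camera calls.

## Working session

There is one attempt and no reset: what is moved stays moved. The work goes in short steps, Python scripts to look and compute and a tool call to move; the robot and the scene stay as the last step left them, time stands still between calls to the robot, and variables do not carry over. Pictures are saved under pics/ and viewed, at most 10 in all, crops included, and the job is handed in when it is done.

Besides the shell and the picture viewer there is one more tool, called after "Request:" by a JSON object that holds its "method" and its "body". apply_moves: Moves the arm, as the interface text tells. Its arguments: {"type":"object","properties":{"plan":{"type":"array","items":{"type":"array"}},"force":{"type":"number"}},"required":["plan"]}

```bash
mkdir -p pics; cat > h.py <<'E'
import numpy as np, cv2
from rig import env, camera
def ray(c,u,v):
    f=c["frame"].shape[0]/2/np.tan(np.radians(c["fov_y"])/2)
    d=np.array([(u-c["cx"])/f,-(v-c["cy"])/f,-1.0]); P=np.array(c["pose"])
    return P[:3,3],P[:3,:3]@d
def onz(c,u,v,z):
    o,d=ray(c,u,v); return o+d*(z-o[2])/d[2]
def proj(c,p):
    f=c["frame"].shape[0]/2/np.tan(np.radians(c["fov_y"])/2)
    P=np.array(c["pose"]); q=P[:3,:3].T@(np.array(p)-P[:3,3])
    return c["cx"]+f*q[0]/-q[2], c["cy"]-f*q[1]/-q[2]
E
python3 - <<'E'
from h import *
import pickle
cs={n:camera(n) for n in("scene","top")}
pickle.dump(cs,open("c0.pkl","wb"))
for n,c in cs.items():
    cv2.imwrite(f"pics/{n}0.png",c["frame"]); print(n,{k:v for k,v in c.items() if k!="frame"})
o=env.get_obs(); print(o["position"],o["ee_rot"],o["time_s"])
E
```

```text
scene {'fov_y': 57.115585830573224, 'cx': 284.417272495961, 'cy': 207.03359787205468, 'pose': array([[-0.90934955,  0.21415976, -0.35667771,  0.10129934],
       [-0.41600581, -0.47786063,  0.77368494,  1.01127894],
       [-0.00475005,  0.85193006,  0.52363405,  0.74317833],
       [ 0.        ,  0.        ,  0.        ,  1.        ]])}
top {'fov_y': 56.95707993541779, 'cx': 274.9935803802526, 'cy': 206.37927986433374, 'pose': array([[-0.05447055,  0.97442493, -0.21801149,  0.33820469],
       [-0.9985043 , -0.05418401,  0.00729703,  0.05118779],
       [-0.00470233,  0.21808288,  0.97591892,  1.16175021],
       [ 0.        ,  0.        ,  0.        ,  1.        ]])}
[0.14751098 0.52953948 0.21819209] [[-9.63304383e-01  2.68411155e-01 -3.43195741e-04]
 [ 2.68411363e-01  9.63303930e-01 -9.37079618e-04]
 [ 7.90791835e-05 -9.94810539e-04 -9.99999502e-01]] 0.1
```

View pics/top0.png

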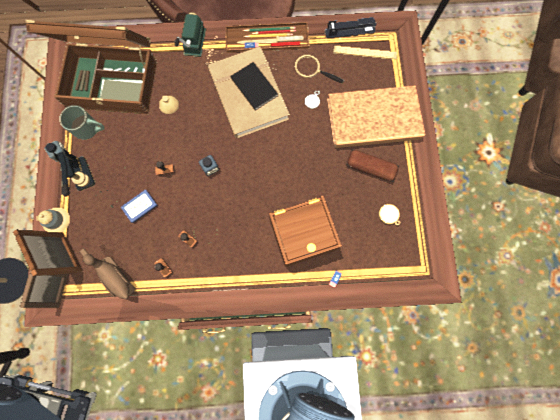

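View pics/scene0.png

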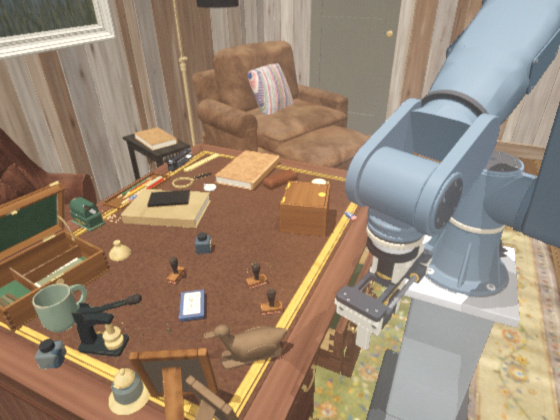

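The top view shows the box lid around (305,232) with its brass disc at (311,248), and three stamp look-alikes at (164,168), (187,238) and (163,268). The one at (187,238) is farthest right. The scene view agrees, with the stamps at (176,270), (257,275) and (271,300).

```bash
python3 - <<'E'
from h import *
import pickle
cs=pickle.load(open("c0.pkl","rb")); t=cs["top"]["frame"]; s=cs["scene"]["frame"]
a=cv2.resize(t[190:290,255:355],(400,400),interpolation=cv2.INTER_CUBIC)
b=cv2.resize(t[215:290,145:220],(400,400),interpolation=cv2.INTER_CUBIC)
cv2.imwrite("pics/crop0.png",np.hstack([a,b]))
c=cs["top"]
for u,v in[(311,248)]: print("disc",onz(c,u,v,.112))
for p in[(164,168),(187,238),(163,268)]: print(p,onz(c,*p,.03))
for p in[(0,0,0),(.147,.53,.218)]: print(proj(c,p),proj(cs["scene"],p))
E
```

```text
disc [ 0.4517894  -0.04786925  0.112     ]
(164, 168) [0.73040092 0.37614701 0.03      ]
(187, 238) [0.51013335 0.30667994 0.03      ]
(163, 268) [0.42641316 0.37660018 0.03      ]
(np.float64(302.37192575518037), np.float64(418.1663097832534)) (np.float64(459.88158541960297), np.float64(265.339884938177))
(np.float64(70.24319861375369), np.float64(391.1653316592533)) (np.float64(378.1087079986165), np.float64(327.7549515024457))
```

View pics/crop0.png

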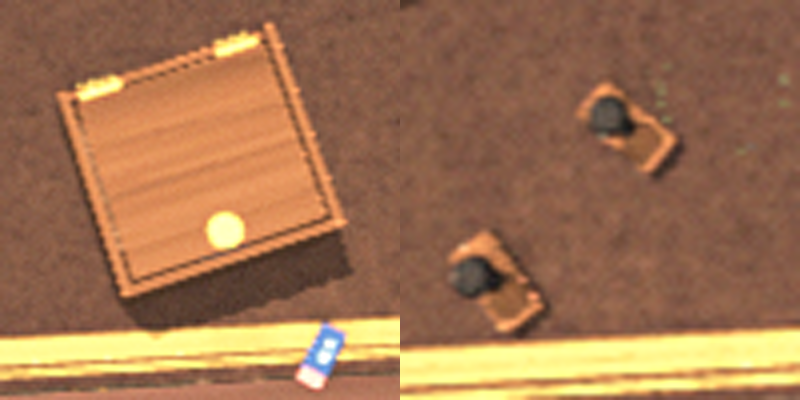

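The crop has the box corners at crop pixels (60,95), (270,27), (343,223) and (125,295), with the disc at (225,230). The target stamp's handle top is at (208,115) in the right half.

```bash
cat >> h.py <<'E'
def state():
    o=env.get_obs(); return o,np.array(o["position"]),np.array(o["ee_rot"])
def go(target):
    "shift in tool axes, cm, to a world target"
    o,p,R=state(); return (R.T@(np.array(target)-p)*100).round(2)
E
python3 - <<'E'
from h import *
import pickle
c=pickle.load(open("c0.pkl","rb"))["top"]
q=[(60,95),(270,27),(343,223),(125,295)]
P=np.array([onz(c,255+x/4-.4,190+y/4-.4,.112) for x,y in q])
print(P.round(4)); print("centre",P.mean(0))
for i in range(4): print("side",np.linalg.norm(P[i]-P[i-1]).round(4))
f=(P[0]+P[1]-P[2]-P[3])[:2]; l=(P[0]+P[3]-P[1]-P[2])[:2]
print("yaw from x,y",np.degrees(np.arctan2(f[1],f[0])),np.degrees(np.arctan2(-l[0],l[1])))
print("disc",onz(c,255+225/4-.4,190+230/4-.4,.112))
k=75/400
print("handle top",onz(c,145+208*k-.4,215+115*k-.4,.069))
S=np.array([onz(c,145+x*k-.4,215+y*k-.4,.016) for x,y in[(205,85),(280,135),(255,172),(178,115)]])
print(S.round(4),S.mean(0),[np.linalg.norm(S[i]-S[i-1]).round(3) for i in range(4)])
o,p,R=state(); print("tool x yaw",np.degrees(np.arctan2(R[1,0],R[0,0])))
E
```

```text
[[ 0.5538  0.0593  0.112 ]
 [ 0.5941 -0.0896  0.112 ]
 [ 0.4546 -0.1279  0.112 ]
 [ 0.4143  0.0227  0.112 ]]
centre [ 0.50418901 -0.03387282  0.112     ]
side 0.1442
side 0.1543
side 0.1447
side 0.156
yaw from x,y 15.035121910191599 15.04924294214068
disc [ 0.4542492  -0.04764559  0.112     ]
handle top [0.51001322 0.3075245  0.069     ]
[[0.5354 0.3216 0.016 ]
 [0.5049 0.2798 0.016 ]
 [0.4849 0.2939 0.016 ]
 [0.5193 0.3367 0.016 ]] [0.51112175 0.3080142  0.016     ] [np.float64(0.022), np.float64(0.052), np.float64(0.024), np.float64(0.055)]
tool x yaw 164.43024443626723
```

Request:
{"method": "apply_moves", "body": {"plan": [[[0,0,0],-0.107,-1],[[0,0,0],-0.107,-1],[[0,0,0],-0.107,-1],[[0,0,0],-0.107,-1],[[0,0,0],-0.107,-1],[[-0.8,-3.5,0],0,-1],[[-0.8,-3.5,0],0,-1],[[-0.8,-3.5,0],0,-1],[[-0.8,-3.5,0],0,-1],[[-0.8,-3.5,0],0,-1],[[-0.8,-3.5,0],0,-1],[[-0.8,-3.5,0],0,-1],[[-0.8,-3.5,0],0,-1],[[-0.8,-3.5,0],0,-1],[[-0.8,-3.5,0],0,-1],[[-0.8,-3.5,0],0,-1],[[-0.8,-3.5,0],0,-1],[[-0.8,-3.5,0],0,-1],[[-0.8,-3.5,0],0,-1],[[-0.8,-3.5,0],0,-1]]}}

```text
time_s: 1.77
position: [0.4004, 0.0523, 0.2186]
ee_rot: [[-0.966, -0.26, -0.0], [-0.26, 0.966, 0.0], [-0.0, 0.0, -1.0]]
wrist_force: [1.2, 0.4, -0.3]
width: 0.0004
grip_force: 0.0
```

```bash
python3 - <<'E'
from h import *
o,p,R=state(); print(p,np.degrees(np.arctan2(R[1,0],R[0,0])),o["time_s"],np.array(o["joint_positions"]).round(2)); print(go((.453,-.0476,.135)))
c=camera("wrist"); print(proj(c,(.453,-.0476,.112)),proj(c,(.454,-.0476,.112)))
m=cv2.inRange(cv2.cvtColor(c["frame"],cv2.COLOR_BGR2HSV),(18,90,150),(35,255,255))
for k in cv2.findContours(m,0,2)[0]:
    if cv2.contourArea(k)>150:
        (u,v),r=cv2.minEnclosingCircle(k); print(u,v,r,cv2.contourArea(k),onz(c,u,v,.112))
cv2.imwrite("pics/w1.png",c["frame"])
E
```

```text
[0.40042642 0.05228427 0.21860462] -164.93153368849258 1.7667 [ 0.01  0.08  2.    0.    1.06 -1.82]
[ -2.48 -11.01   8.36]
(np.float64(134.9957336962089), np.float64(241.7802945346584)) (np.float64(134.7709349352687), np.float64(242.99364769738807))
90.5 376.0 21.52334213256836 237.0 [ 0.57879712 -0.06333248  0.112     ]
288.0 326.5070495605469 35.50713348388672 261.0 [0.49190639 0.08289036 0.112     ]
274.0 326.0069580078125 36.00703048706055 258.0 [0.49438865 0.07194141 0.112     ]
134.5 242.5 16.86722755432129 755.0 [ 0.45366413 -0.04786423  0.112     ]
334.0 191.5 232.9920654296875 12467.0 [0.37690547 0.08616454 0.112     ]
49.5 100.0 56.870567321777344 2921.0 [ 0.36650996 -0.12189733  0.112     ]
367.5 35.0 13.086352348327637 170.0 [0.2700838 0.0766163 0.112    ]
317.0 31.0 30.083316802978516 219.5 [0.27646422 0.04361089 0.112     ]
476.35894775390625 47.72969055175781 88.35945892333984 10098.5 [0.25859631 0.14930296 0.112     ]
201.0 27.5 35.58450698852539 817.0 [ 0.29436551 -0.03085637  0.112     ]
120.0 4.0 20.396177291870117 209.0 [ 0.29433573 -0.0846639   0.112     ]
```

View pics/w1.png

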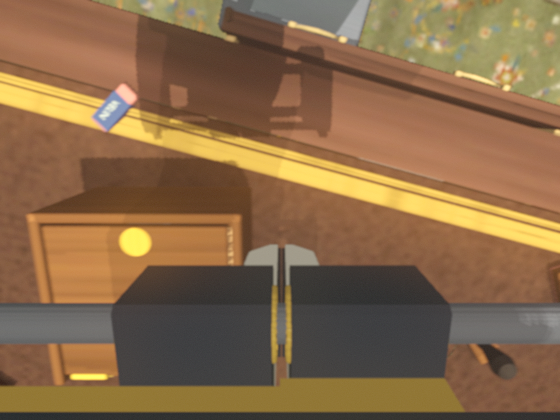

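The wrist view shows the disc at (134,242), which confirms its position at (0.4537, -0.0479) to within 1 mm. I'll move above it.

Request:
{"method": "apply_moves", "body": {"plan": [[[-0.64,-2.77,0],0,-1],[[-0.64,-2.77,0],0,-1],[[-0.64,-2.77,0],0,-1],[[-0.63,-2.76,1],0,-1],[[0,0,2],0,-1],[[0,0,3],0,-1],[[0,0,2.5],0,-1],[[0,0,1],0,-1],[[0,0,0],0,-1],[[0,0,0],0,-1]]}}

```text
time_s: 2.65
position: [0.4537, -0.0461, 0.1241]
ee_rot: [[-0.966, -0.26, -0.0], [-0.26, 0.966, 0.0], [0.0, 0.0, -1.0]]
wrist_force: [0.7, -0.5, 0.0]
width: 0.0004
grip_force: 0.0
```

Request:
{"method": "apply_moves", "body": {"plan": [[[0,-0.1,0.1],0,-1],[[0,-0.1,0.1],0,-1],[[0,0,0.1],0,-1],[[0,0,0.1],0,-1],[[0,0,0.1],0,-1],[[0,0,0.1],0,-1],[[0,0,0.1],0,-1],[[0,0,0.1],0,-1],[[0,0,0.1],0,-1],[[0,0,0.1],0,-1],[[0,0,0.1],0,-1],[[0,0,0.1],0,-1],[[0,0,0.1],0,-1],[[0,0,0.1],0,-1],[[0,0,0.1],0,-1],[[0,0,0.1],0,-1],[[0,0,0.1],0,-1],[[0,0,0.1],0,-1]]}}

```text
time_s: 4.15
position: [0.454, -0.0481, 0.1056]
ee_rot: [[-0.966, -0.26, -0.0], [-0.26, 0.966, -0.0], [0.0, -0.0, -1.0]]
wrist_force: [-1.2, 0.3, 3.9]
width: 0.0003
grip_force: 2.0
```

Request:
{"method": "apply_moves", "body": {"plan": [[[0,0,0.1],0,-1],[[0,0,0.05],0,-1]]}}

```text
time_s: 4.32
position: [0.4541, -0.0481, 0.104]
ee_rot: [[-0.966, -0.26, 0.0], [-0.26, 0.966, 0.0], [-0.0, -0.0, -1.0]]
wrist_force: [-1.6, -0.1, 3.5]
width: 0.0004
grip_force: 1.9
```

Request:
{"method": "apply_moves", "body": {"plan": [[[0,0,0.05],0,-1],[[0,0,0.05],0,-1],[[0,0,0],0,-1]]}}

```text
time_s: 4.57
position: [0.4541, -0.0481, 0.1031]
ee_rot: [[-0.966, -0.26, 0.0], [-0.26, 0.966, -0.0], [-0.0, -0.0, -1.0]]
wrist_force: [-1.1, -0.3, 3.7]
width: 0.0006
grip_force: 1.8
```

Request:
{"method": "apply_moves", "body": {"plan": [[[0,0,0.05],0,-1],[[0,0,0],0,-1]]}}

```text
time_s: 4.73
position: [0.4541, -0.0481, 0.1026]
ee_rot: [[-0.966, -0.26, 0.0], [-0.26, 0.966, -0.0], [-0.0, -0.0, -1.0]]
wrist_force: [-0.9, -0.3, 2.5]
width: 0.0003
grip_force: 1.8
```

Request:
{"method": "apply_moves", "body": {"plan": [[[0,0,0.02],0,-1],[[0,0,0],0,-1]]}}

```text
time_s: 4.9
position: [0.4541, -0.0481, 0.1025]
ee_rot: [[-0.966, -0.26, 0.0], [-0.26, 0.966, -0.0], [-0.0, -0.0, -1.0]]
wrist_force: [-0.1, 0.3, 3.4]
width: 0.0008
grip_force: 1.8
```

Request:
{"method": "apply_moves", "body": {"plan": [[[0,0,0.03],0,-1],[[0,0,0.03],0,-1],[[0,0,0],0,-1]]}}

```text
time_s: 5.15
position: [0.4541, -0.0481, 0.1018]
ee_rot: [[-0.966, -0.26, 0.0], [-0.26, 0.966, 0.0], [-0.0, -0.0, -1.0]]
wrist_force: [-1.1, -0.1, 3.4]
width: 0.0004
grip_force: 2.0
```

Request:
{"method": "apply_moves", "body": {"plan": [[[0,0,0.03],0,-1],[[0,0,0.03],0,-1],[[0,0,0],0,-1]]}}

```text
time_s: 5.4
position: [0.4541, -0.0481, 0.1013]
ee_rot: [[-0.966, -0.26, 0.0], [-0.26, 0.966, 0.0], [-0.0, -0.0, -1.0]]
wrist_force: [-1.2, 1.0, 6.2]
width: 0.0004
grip_force: 3.2
```

Request:
{"method": "apply_moves", "body": {"plan": [[[0,0,0.02],0,-1],[[0,0,0],0,-1]]}}

```text
time_s: 5.57
position: [0.4542, -0.0481, 0.1012]
ee_rot: [[-0.966, -0.26, 0.0], [-0.26, 0.966, -0.0], [-0.0, -0.0, -1.0]]
wrist_force: [-1.6, 0.1, 6.8]
width: 0.0002
grip_force: 3.7
```

Request:
{"method": "apply_moves", "body": {"plan": [[[0,0,0.02],0,-1],[[0,0,0],0,-1]]}}

```text
time_s: 5.73
position: [0.4542, -0.0481, 0.1011]
ee_rot: [[-0.966, -0.26, 0.0], [-0.26, 0.966, -0.0], [-0.0, -0.0, -1.0]]
wrist_force: [-1.6, 0.7, 9.0]
width: 0.0003
grip_force: 4.4
```

The stop is felt at z≈0.101 with 9 N. I'll let go and head for the stamp.

Request:
{"method": "apply_moves", "body": {"plan": [[[0,0,-0.5],0,-1],[[0.5,0,-2],0,-1],[[1.5,0,-3.5],0,-1],[[2,0,-3.5],0,-1],[[2,1,-3],0,-1],[[0,3,-1],0,0.3],[[-1.6,3.6,0],0,0.3],[[-1.6,3.6,0],0,0.3],[[-1.6,3.6,0],0,0.3],[[-1.6,3.6,0],0,0.3],[[-1.6,3.6,0],0,0.3],[[-1.6,3.6,0],0,0.3],[[-1.6,3.6,0],0,0.3],[[-1.6,3.4,0.5],0,0.3],[[-1.6,0,2],0,0.3],[[0,0,0],0,0.3]]}}

```text
time_s: 7.07
position: [0.4502, 0.2898, 0.2077]
ee_rot: [[-0.965, -0.263, -0.003], [-0.263, 0.965, -0.002], [0.004, -0.001, -1.0]]
wrist_force: [-0.9, -0.6, 0.3]
width: 0.0602
grip_force: 0.0
```

```bash
python3 - <<'E'
from h import *
o,p,R=state(); print(p,o["time_s"],o["width"])
c=camera("wrist"); t=camera("top"); print(proj(c,(.511,.308,.069)),proj(c,(.511,.308,.016)))
cv2.imwrite("pics/w2.png",np.hstack([cv2.resize(c["frame"],None,fx=.8,fy=.8),cv2.resize(t["frame"][180:320,210:370],(352,336))]))
E
```

```text
[0.45020805 0.28981823 0.20769807] 7.0667 0.06019707063028648
(np.float64(282.8102186010508), np.float64(272.9247599092436)) (np.float64(282.5571674469974), np.float64(251.64511849065008))
```

View pics/w2.png

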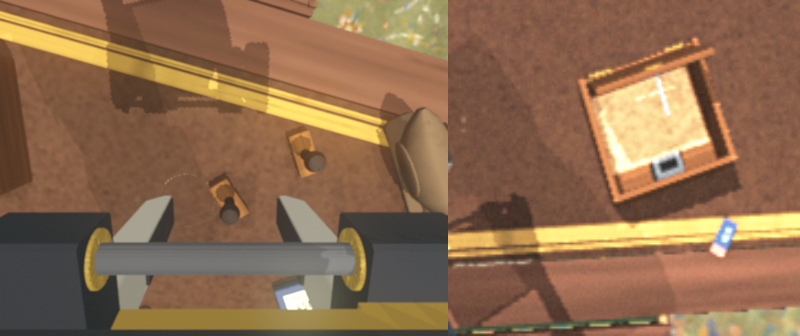

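The lid is open. In the wrist view the target stamp's handle top is at about (230,212) in the montage, which is (287,265) full size.

```bash
python3 - <<'E'
from h import *
o,p,R=state(); print(p)
c=camera("wrist"); f=c["frame"]
g=f[200:330,240:340]; m=cv2.inRange(cv2.cvtColor(g,cv2.COLOR_BGR2GRAY),0,55)
for k in cv2.findContours(m,0,2)[0]:
    if cv2.contourArea(k)>80: print(cv2.boundingRect(k),cv2.contourArea(k),cv2.minEnclosingCircle(k))
cv2.imwrite("pics/w3.png",cv2.resize(g,None,fx=4,fy=4))
for z in(.057,.069): print(onz(c,287,265,z))
q=onz(c,287,265,.065); print(go((q[0],q[1],.029)),R[:,2])
E
```

```text
[0.44967408 0.28810509 0.21019986]
(37, 47, 23, 22) 130.0 ((46.82926940917969, 59.56097412109375), 12.955083847045898)
[0.50835456 0.30958534 0.057     ]
[0.50368543 0.30810851 0.069     ]
[-5.9   0.57 18.2 ] [-0.00223243 -0.00128399 -0.99999668]
```

View pics/w3.png

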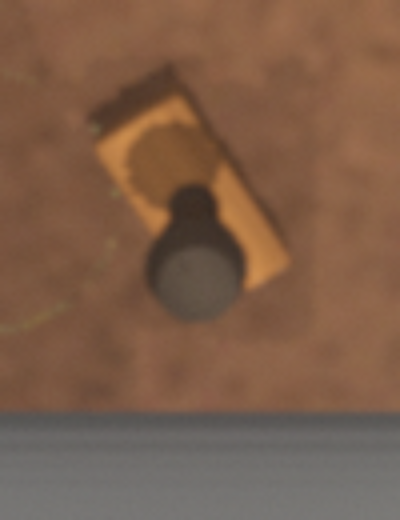

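Request:
{"method": "apply_moves", "body": {"plan": [[[-3.2,0.3,0],0,0.3],[[-3.2,0.2,0],0,0.3],[[0,0,3],0,0.3],[[0,0,3.5],0,0.3],[[0,0,3.5],0,0.3],[[0,0,3],0,0.3],[[0,0,2],0,0.3],[[0,0,0],0,0.3],[[0,0,0],0,0.3],[[0,0,0],0,0.3]]}}

```text
time_s: 8.05
position: [0.5118, 0.31, 0.0631]
ee_rot: [[-0.966, -0.26, 0.002], [-0.26, 0.966, 0.001], [-0.003, 0.001, -1.0]]
wrist_force: [0.4, -0.4, 0.5]
width: 0.0604
grip_force: 0.0
```

```bash
python3 - <<'E'
from h import *
o,p,R=state(); print(p,R[:,2],go((.5095,.3095,.029)))
c=camera("wrist"); f=c["frame"]; print([proj(c,(.5095,.3095,z)) for z in(.069,.016)])
cv2.imwrite("pics/w4.png",f)
E
```

```text
[0.51177748 0.31003761 0.06310977] [ 0.00240354  0.00120157 -0.99999639] [0.24 0.01 3.41]
[(np.float64(281.16921512927956), np.float64(265.6096032763531)), (np.float64(280.98033050470616), np.float64(230.50275316271726))]
```

View pics/w4.png

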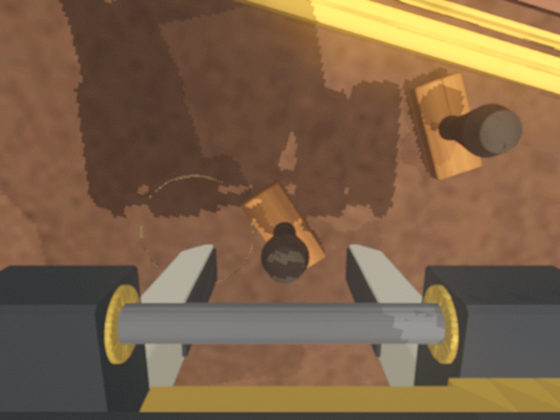

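The stamp's handle is at (284,257) and its foot centre at about (284,228). It's centred between the fingers apart from a few mm along tool x. I'll lower and grip.

Request:
{"method": "apply_moves", "body": {"plan": [[[0.35,0.1,0.8],0,0.3],[[0,0,1],0,0.3],[[0,0,1],0,0.3],[[0,0,0.5],0,0.3],[[0,0,0],0,0.3],[[0,0,0],0,-1],[[0,0,0],0,-1],[[0,0,0],0,-1],[[0,0,0],0,-1],[[0,0,0],0,-1],[[0,0,0],0,-1],[[0,0,0],0,-1]], "force": 15}}

```text
time_s: 9.1
position: [0.5073, 0.3102, 0.028]
ee_rot: [[-0.966, -0.26, 0.0], [-0.26, 0.966, 0.0], [-0.0, 0.0, -1.0]]
wrist_force: [-0.1, 0.4, 0.7]
width: 0.0226
grip_force: 15.0
```

Request:
{"method": "apply_moves", "body": {"plan": [[[0,0,-0.5],0,-1],[[0,0,-2],0,-1],[[0,0,-3],0,-1],[[0,0,-3.5],0,-1],[[0,0,-3.5],0,-1],[[0,0,-2.5],0,-1],[[0.4,-1.5,-1],0,-1],[[0.8,-3,0],0,-1],[[0.85,-3.2,0],0,-1],[[0.85,-3.2,0],0,-1],[[0.85,-3.2,0],0,-1],[[0.85,-3.2,0],0,-1],[[0.85,-3.2,0],0,-1],[[0.85,-3.2,0],0,-1],[[0.85,-3.2,0],0,-1],[[0.8,-3,0],0,-1],[[0.6,-2,0],0,-1],[[0,-0.5,0],0,-1],[[0,0,0],0,-1],[[0,0,0],0,-1]]}}

```text
time_s: 10.77
position: [0.5085, -0.0247, 0.1875]
ee_rot: [[-0.966, -0.26, -0.001], [-0.26, 0.966, 0.0], [0.001, 0.0, -1.0]]
wrist_force: [0.3, 0.5, -0.9]
width: 0.0223
grip_force: 15.0
```

```bash
python3 - <<'E'
from h import *
o,p,R=state(); print(p,R[:,2],o["width"],go((.5097,-.0329,.045)))
s=camera("scene")["frame"][100:300,200:420]; w=camera("wrist")["frame"]
cv2.imwrite("pics/w5.png",np.hstack([cv2.resize(s,(440,400)),w[:400:,100:460]]))
E
```

```text
[ 0.50853321 -0.0247362   0.18745484] [-7.53960500e-04  3.14663660e-04 -9.99999666e-01] 0.022255484112111836 [ 0.09 -0.83 14.25]
```

View pics/w5.png

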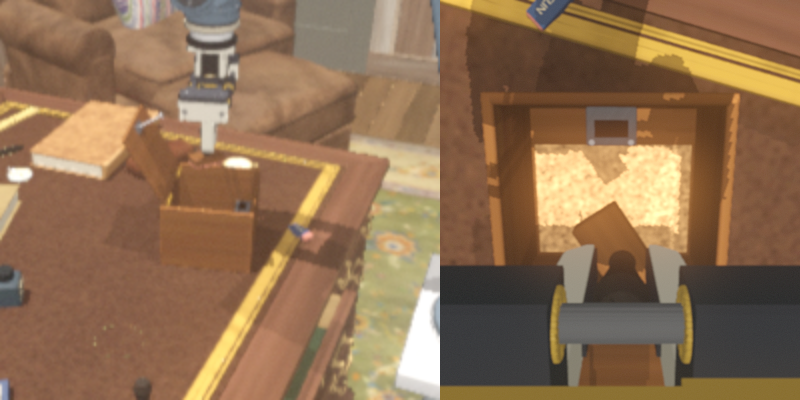

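The stamp hangs upright over the open box and its foot clears the latch housing. I'll centre it and lower.

Request:
{"method": "apply_moves", "body": {"plan": [[[0.1,-0.8,0],0,-1],[[0,0,1],0,-1],[[0,0,2],0,-1],[[0,0,2],0,-1],[[0,0,2],0,-1],[[0,0,2],0,-1],[[0,0,2],0,-1],[[0,0,1.5],0,-1],[[0,0,0.8],0,-1],[[0,0,0.4],0,-1],[[0,0,0.2],0,-1],[[0,0,0],0,-1],[[0,0,0],0,-1]]}}

```text
time_s: 11.95
position: [0.5105, -0.033, 0.0494]
ee_rot: [[-0.966, -0.26, 0.001], [-0.26, 0.966, -0.0], [-0.001, -0.0, -1.0]]
wrist_force: [0.4, -0.3, -1.4]
width: 0.0228
grip_force: 15.0
```

Request:
{"method": "apply_moves", "body": {"plan": [[[0,0,0.1],0,-1],[[0,0,0.1],0,-1],[[0,0,0],0,-1]]}}

```text
time_s: 12.2
position: [0.5102, -0.033, 0.0471]
ee_rot: [[-0.966, -0.26, 0.0], [-0.26, 0.966, -0.0], [-0.0, -0.0, -1.0]]
wrist_force: [0.1, 0.4, -1.1]
width: 0.0226
grip_force: 15.0
```

Request:
{"method": "apply_moves", "body": {"plan": [[[0,0,0.1],0,-1],[[0,0,0.1],0,-1],[[0,0,0.05],0,-1],[[0,0,0],0,-1],[[0,0,0],0,-1]]}}

```text
time_s: 12.62
position: [0.51, -0.033, 0.0443]
ee_rot: [[-0.966, -0.26, -0.0], [-0.26, 0.966, 0.0], [0.0, 0.0, -1.0]]
wrist_force: [-0.1, -0.7, -0.7]
width: 0.0222
grip_force: 15.0
```

Request:
{"method": "apply_moves", "body": {"plan": [[[0,0,0.05],0,-1],[[0,0,0.03],0,-1],[[0,0,0],0,-1]]}}

```text
time_s: 12.87
position: [0.5103, -0.033, 0.0439]
ee_rot: [[-0.966, -0.26, 0.001], [-0.26, 0.966, -0.0], [-0.001, -0.0, -1.0]]
wrist_force: [-1.6, 1.0, 5.1]
width: 0.0221
grip_force: 15.0
```

Contact is felt on the floor. I'll release and retreat up, then behind the lid.

Request:
{"method": "apply_moves", "body": {"plan": [[[0,0,-0.04],0,0.3],[[0,0,0],0,0.3],[[0,0,0],0,0.3],[[0,0,0],0,0.3],[[0,0,0],0,0.3],[[0,0,-0.5],0,0.3],[[0,0,-1.5],0,0.3],[[0,0,-3],0,0.3],[[0,0,-3.5],0,0.3],[[0,0,-3.5],0,0.3],[[0,0,-3.5],0,-1],[[0,0,-3.5],0,-1],[[0,0,-3.5],0,-1],[[0,0,-3],0,-1],[[0,0,0],0,-1]]}}

```text
time_s: 14.12
position: [0.5118, -0.0332, 0.3053]
ee_rot: [[-0.966, -0.26, 0.009], [-0.26, 0.966, -0.001], [-0.009, -0.004, -1.0]]
wrist_force: [1.3, -1.2, 1.5]
width: 0.0316
grip_force: 0.0
```

```bash
python3 - <<'E'
from h import *
o,p,R=state(); print(p,R[:,2],o["width"],o["time_s"])
c=np.array([.5049,-.0342]); e=np.array([.9659,.2588])
q=c+.160*e; print(go((q[0],q[1],.30)))
t=camera("top"); w=camera("wrist")
cv2.imwrite("pics/w6.png",np.hstack([cv2.resize(t["frame"][170:290,240:380],(467,400)),w["frame"][20:420,120:440]]))
E
```

```text
[ 0.51180132 -0.03324737  0.30525067] [ 0.00921976 -0.00145072 -0.99995644] 0.031621215631613665 14.1167
[-15.3    0.07   0.66]
```

View pics/w6.png

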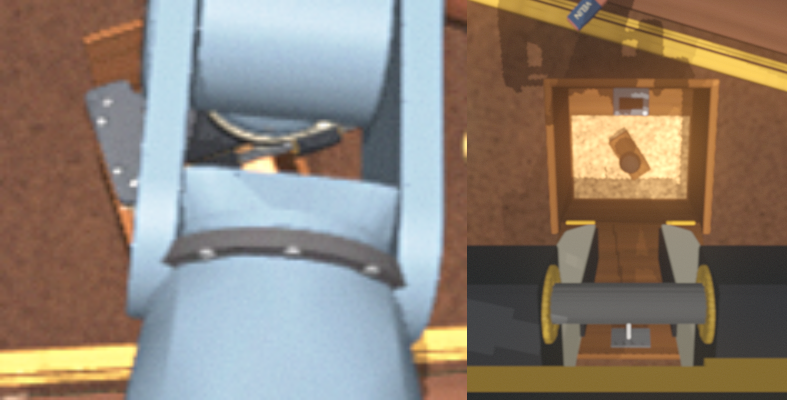

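The stamp stands upright on the cork at (630,155). Next I'll go behind the lid.

Request:
{"method": "apply_moves", "body": {"plan": [[[-2,0,0],0,-1],[[-3.5,0,0],0,-1],[[-3.8,0,0],0,-1],[[-3.5,0,0],0,-1],[[-2.5,0,0],0,-1],[[0,0,0],0,-1],[[0,0,0.6],0,-1],[[0,0,3],0,-1],[[0,0,3.5],0,-1],[[0,0,3.5],0,-1],[[0,0,1.4],0,-1],[[0,0,0],0,-1],[[0,0,0],0,-1]]}}

```text
time_s: 15.3
position: [0.6567, 0.0065, 0.1786]
ee_rot: [[-0.966, -0.26, -0.002], [-0.26, 0.966, 0.0], [0.002, 0.0, -1.0]]
wrist_force: [0.3, 0.2, 1.2]
width: 0.0005
grip_force: 0.0
```

```bash
cat >> h.py <<'E'
C=np.array([.5049,-.0342]); EX=np.array([.9659,.2588]); EY=np.array([-.2588,.9659])
def box():
    o,p,R=state(); d=p[:2]-C
    print("t",o["time_s"],"box x,y,z mm",(np.array([d@EX,d@EY,p[2]])*1000).round(1),"F",np.array(o["wrist_force"]).round(1),"Rz",R[:,2].round(3))
E
python3 - <<'E'
from h import *
box()
w=7.5
for d in (110,100,90,80,70,60,50,40,30,20,10,0):
    f=np.radians(d)
    # tip front-bottom corner contact at radius r, or edge on the side if phi>90
    if d>=90: x=66-130*np.cos(f)+4*np.sin(f)+w; z=185
    else:
        r=77+(119-77)*(90-d)/90
        # finger underside: front-lower corner for steep lids, rear corner never; contact corner = front
        x=66-r*np.cos(f)+4*np.sin(f)+w; z=108+r*np.sin(f)+4*np.cos(f)
    print(d,round(x,1),round(z,1))
E
```

```text
t 15.3 box x,y,z mm [157.2   0.  178.6] F [0.3 0.2 1.2] Rz [-0.002  0.    -1.   ]
110 121.7 185
100 100.0 185
90 77.5 185
80 63.3 189.1
70 47.7 190.5
60 31.5 188.8
50 15.1 183.9
40 -0.8 175.6
30 -15.4 164.0
20 -28.2 149.3
10 -38.4 131.8
0 -45.5 112.0
```

Request:
{"method": "apply_moves", "body": {"plan": [[[0.4,0,0],0,-1],[[0.4,0,0],0,-1],[[0.4,0,0],0,-1],[[0.4,0,0],0,-1],[[0.4,0,0],0,-1],[[0.4,0,0],0,-1],[[0.4,0,0],0,-1],[[0.4,0,0],0,-1],[[0.4,0,0],0,-1],[[0.4,0,0],0,-1]]}}

```text
time_s: 16.13
position: [0.6198, -0.0036, 0.1803]
ee_rot: [[-0.966, -0.26, 0.004], [-0.26, 0.966, -0.0], [-0.004, -0.001, -1.0]]
wrist_force: [4.0, 0.9, 4.2]
width: 0.0002
grip_force: 2.3
```

Request:
{"method": "apply_moves", "body": {"plan": [[[0.4,0,0],0,-1],[[0.4,0,0],0,-1],[[0.4,0,0],0,-1],[[0.4,0,0],0,-1],[[0.4,0,0],0,-1]]}}

```text
time_s: 16.55
position: [0.5994, -0.0089, 0.1789]
ee_rot: [[-0.966, -0.26, -0.0], [-0.26, 0.966, 0.0], [0.0, 0.0, -1.0]]
wrist_force: [2.7, 0.2, 2.7]
width: 0.0002
grip_force: 1.8
```

```bash
python3 -c "
from h import *
box()"
```

```text
t 16.55 box x,y,z mm [ 97.8  -0.  178.9] F [2.7 0.2 2.7] Rz [-0.  0. -1.]
```

Request:
{"method": "apply_moves", "body": {"plan": [[[0.4,0,0],0,-1],[[0.4,0,0],0,-1],[[0.4,0,0],0,-1],[[0.4,0,0],0,-1],[[0.4,0,0],0,-1],[[0.4,0,-0.2],0,-1],[[0.4,0,-0.2],0,-1],[[0.4,0,-0.2],0,-1],[[0.4,0,-0.2],0,-1],[[0.4,0,-0.1],0,-1],[[0.4,0,-0.1],0,-1],[[0.4,0,-0.1],0,-1],[[0.4,0,0],0,-1]]}}

```text
time_s: 17.63
position: [0.5495, -0.0223, 0.1898]
ee_rot: [[-0.966, -0.26, 0.001], [-0.26, 0.966, 0.0], [-0.001, 0.0, -1.0]]
wrist_force: [5.6, 2.2, -2.1]
width: 0.0004
grip_force: 2.5
```

Request:
{"method": "apply_moves", "body": {"plan": [[[0.4,0,0],0,-1],[[0.4,0,0],0,-1],[[0.4,0,0],0,-1],[[0.4,0,0],0,-1],[[0.4,0,0.1],0,-1],[[0.4,0,0.1],0,-1],[[0.4,0,0.1],0,-1]]}}

```text
time_s: 18.22
position: [0.5226, -0.0296, 0.1868]
ee_rot: [[-0.966, -0.26, 0.001], [-0.26, 0.966, 0.0], [-0.001, -0.0, -1.0]]
wrist_force: [5.6, 2.2, -0.4]
width: 0.0009
grip_force: 2.2
```

```bash
python3 -c "
from h import *
box()"
```

```text
t 18.2167 box x,y,z mm [ 1.820e+01 -1.000e-01  1.868e+02] F [ 5.6  2.2 -0.4] Rz [ 0.001  0.    -1.   ]
```

Request:
{"method": "apply_moves", "body": {"plan": [[[0.36,0,0.15],0,-1],[[0.36,0,0.15],0,-1],[[0.36,0,0.15],0,-1],[[0.36,0,0.15],0,-1],[[0.36,0,0.15],0,-1],[[0.36,0,0.15],0,-1],[[0.32,0,0.23],0,-1],[[0.32,0,0.23],0,-1],[[0.32,0,0.23],0,-1],[[0.32,0,0.23],0,-1],[[0.32,0,0.23],0,-1]]}}

```text
time_s: 19.13
position: [0.4862, -0.0394, 0.1664]
ee_rot: [[-0.966, -0.26, 0.001], [-0.26, 0.966, 0.0], [-0.001, -0.0, -1.0]]
wrist_force: [4.4, 2.0, 1.3]
width: 0.0007
grip_force: 1.9
```

```bash
python3 -c "
from h import *
box()"
```

```text
t 19.1333 box x,y,z mm [-19.4  -0.2 166.4] F [4.4 2.  1.3] Rz [ 0.001  0.    -1.   ]
```

Request:
{"method": "apply_moves", "body": {"plan": [[[0.29,0,0.3],0,-1],[[0.29,0,0.3],0,-1],[[0.29,0,0.3],0,-1],[[0.29,0,0.3],0,-1],[[0.29,0,0.3],0,-1],[[0.18,0,0.31],0,-1],[[0.18,0,0.31],0,-1],[[0.18,0,0.31],0,-1],[[0.18,0,0.31],0,-1],[[0.18,0,0.3],0,-1],[[0.18,0,0.3],0,-1],[[0.1,0,0.1],0,-1],[[0.1,0,0.1],0,-1]]}}

```text
time_s: 20.22
position: [0.4596, -0.0465, 0.1308]
ee_rot: [[-0.966, -0.26, -0.001], [-0.26, 0.966, 0.0], [0.001, 0.0, -1.0]]
wrist_force: [2.8, 0.8, 2.3]
width: 0.0004
grip_force: 1.5
```

```bash
python3 -c "
from h import *
box()"
```

```text
t 20.2167 box x,y,z mm [-47.   -0.2 130.8] F [2.8 0.8 2.3] Rz [-0.001  0.    -1.   ]
```

Request:
{"method": "apply_moves", "body": {"plan": [[[0.05,0,0.1],0,-1],[[0.05,0,0.1],0,-1],[[0.05,0,0.1],0,-1],[[0.05,0,0.1],0,-1],[[0.05,0,0.1],0,-1],[[0.05,0,0.1],0,-1],[[0.05,0,0.1],0,-1],[[0.05,0,0.1],0,-1],[[0.05,0,0.1],0,-1],[[0.05,0,0.1],0,-1],[[0.05,0,0.1],0,-1],[[0.05,0,0.1],0,-1],[[0,0,0.1],0,-1],[[0,0,0.1],0,-1],[[0,0,0.1],0,-1],[[0,0,0.1],0,-1],[[0,0,0.1],0,-1]]}}

```text
time_s: 21.63
position: [0.4538, -0.0481, 0.1138]
ee_rot: [[-0.966, -0.26, -0.001], [-0.26, 0.966, -0.0], [0.001, 0.0, -1.0]]
wrist_force: [-1.5, -0.8, 2.9]
width: 0.0001
grip_force: 1.7
```

Request:
{"method": "apply_moves", "body": {"plan": [[[0,0,0.1],0,-1],[[0,0,0.1],0,-1],[[0,0,0.1],0,-1],[[0,0,0.1],0,-1],[[0,0,0.1],0,-1],[[0,0,0.1],0,-1],[[0,0,0],0,-1]]}}

```text
time_s: 22.22
position: [0.4539, -0.048, 0.1078]
ee_rot: [[-0.966, -0.26, -0.0], [-0.26, 0.966, 0.0], [0.0, 0.0, -1.0]]
wrist_force: [-2.0, -1.3, 3.4]
width: 0.0005
grip_force: 1.7
```

```bash
python3 -c "
from h import *
box()"
```

```text
t 22.2167 box x,y,z mm [-5.280e+01 -1.000e-01  1.078e+02] F [-2.  -1.3  3.4] Rz [-0.  0. -1.]
```

Request:
{"method": "apply_moves", "body": {"plan": [[[0,0,0.1],0,-1],[[0,0,0.1],0,-1],[[0,0,0.1],0,-1],[[0,0,0.1],0,-1],[[0,0,0.1],0,-1],[[0,0,0],0,-1]]}}

```text
time_s: 22.72
position: [0.4541, -0.048, 0.1028]
ee_rot: [[-0.966, -0.26, -0.0], [-0.26, 0.966, 0.0], [0.0, 0.0, -1.0]]
wrist_force: [-3.1, -1.2, 3.6]
width: 0.0006
grip_force: 1.7
```

Request:
{"method": "apply_moves", "body": {"plan": [[[0,0,0.05],0,-1],[[0,0,0.03],0,-1],[[0,0,0],0,-1]]}}

```text
time_s: 22.97
position: [0.4542, -0.048, 0.1022]
ee_rot: [[-0.966, -0.26, 0.0], [-0.26, 0.966, 0.0], [-0.0, 0.0, -1.0]]
wrist_force: [-2.3, 0.2, 3.0]
width: 0.0005
grip_force: 1.8
```

Request:
{"method": "apply_moves", "body": {"plan": [[[0,0,0.05],0,-1],[[0,0,0.03],0,-1],[[0,0,0],0,-1]]}}

```text
time_s: 23.22
position: [0.4542, -0.048, 0.1015]
ee_rot: [[-0.966, -0.26, 0.0], [-0.26, 0.966, 0.0], [-0.0, 0.0, -1.0]]
wrist_force: [-2.6, 0.0, 4.7]
width: 0.0006
grip_force: 2.8
```

Request:
{"method": "apply_moves", "body": {"plan": [[[0,0,0.03],0,-1],[[0,0,0],0,-1]]}}

```text
time_s: 23.38
position: [0.4542, -0.048, 0.1013]
ee_rot: [[-0.966, -0.26, 0.0], [-0.26, 0.966, 0.0], [-0.0, -0.0, -1.0]]
wrist_force: [-2.4, -0.5, 5.7]
width: 0.0005
grip_force: 3.5
```

Request:
{"method": "apply_moves", "body": {"plan": [[[0,0,0.04],0,-1],[[0,0,0],0,-1]]}}

```text
time_s: 23.55
position: [0.4542, -0.048, 0.101]
ee_rot: [[-0.966, -0.26, 0.0], [-0.26, 0.966, 0.0], [-0.0, -0.0, -1.0]]
wrist_force: [-3.7, 0.8, 8.0]
width: 0.0005
grip_force: 4.3
```

The stop is felt again at the same depth with 8–9 N. I'll let go and back off.

Request:
{"method": "apply_moves", "body": {"plan": [[[0,0,-0.2],0,-1],[[0,0,-0.3],0,-1],[[0,0,-0.5],0,-1],[[0,0,-1],0,-1],[[0,0,-2],0,-1],[[0,0,-3.5],0,-1],[[0,1,-3.5],0,-1],[[0,3,-1],0,-1],[[0,3.5,0],0,-1],[[0,3.5,0],0,-1],[[0,3.5,0],0,-1],[[0,3.5,0],0,-1],[[0,3,0],0,-1],[[0,0,0],0,-1],[[0,0,0],0,-1],[[0,0,0],0,-1],[[0,0,0],0,-1]]}}

```text
time_s: 24.97
position: [0.3999, 0.1539, 0.221]
ee_rot: [[-0.966, -0.259, 0.0], [-0.259, 0.966, -0.0], [-0.0, -0.0, -1.0]]
wrist_force: [0.1, 0.2, -0.3]
width: 0.0005
grip_force: 0.0
```

```bash
python3 - <<'E'
from h import *
box()
t=camera("top")["frame"]; s=camera("scene")["frame"]
cv2.imwrite("pics/w7.png",np.hstack([cv2.resize(t[180:300,240:360],(400,400)),cv2.resize(s[150:260,245:355],(400,400))]))
E
```

```text
t 24.9667 box x,y,z mm [-52.8 208.9 221. ] F [ 0.1  0.2 -0.3] Rz [ 0. -0. -1.]
```

View pics/w7.png

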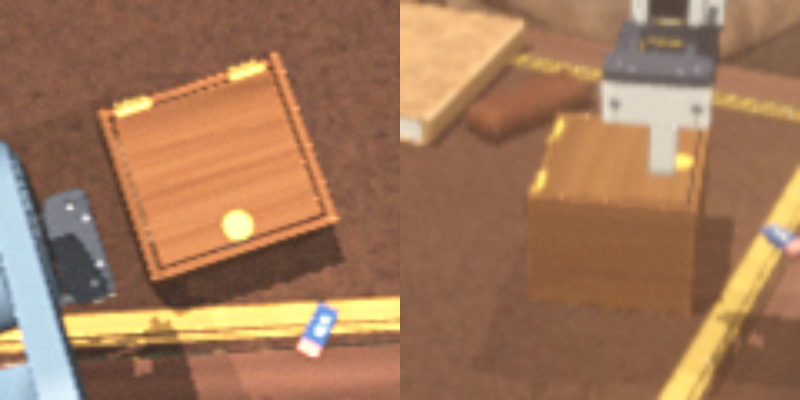

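The lid is flush and shut, with the disc at (237,224), and the eraser hasn't moved. I'm handing in.

```bash
python3 -c "
from rig import env
print(env.job_done())"
```

```text
the job is handed in; nothing more can be done
None
```

The rubber stamp farthest to the right was stood upright in the box and the lid was pressed shut, sitting flush in the last picture; I handed the job in at about 25 s, with peak readings of about 9 N on the lid, and no verdict was shown.

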